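Re-hang the lid of the slant case with its hinge pin and lock it

TASK

The white lid lies loose on the grey sloping case, its hinge knuckles already lined up between those of the case. Take the hinge pin from its rest, slide it from the high end of the hinge down through all the knuckles until its collar is home against the first one, and let go of it; then slide the lock bolt on the other side of the case down the slope to its end stop. Leave the lid seated and do not disturb the things standing around.

Things in the scene. Friction and masses are not known exactly. Their poses are not given: they have to be found in the camera images.
- slant_case: Grey case (100 mm long, 96 wide, 46 deep) fixed on an aluminium stand, sloping 30 degrees: its +x end, the high one, faces the robot; the slope falls away from it. Origin on the bench under its middle; z up, x level uphill, y to the hinge side. It cannot move. A tall clear screen stands about 0.2 m to its right; hoses hang on the left, beyond the green tray of bottles.
- hinge_mouth (a point): Centre of the open mouth of the hinge at its high end, on the hinge line. The hinge has five steel knuckles in a row (three of the case, two of the lid between them, 3 mm gaps), outer diameter 20 mm, bore 12 mm; the mouth is the flat outer face of the first one. In slant_case axes it lies at about (0.017, 0.060, 0.103). The hinge line is 3 mm above the case's rim and 12 mm beside its wall.
- hinge_end (a point): Centre of the low end of the hinge, on the hinge line, 96 mm down the slope from hinge_mouth. The direction from hinge_mouth to hinge_end is the direction the pin goes in: 30 degrees below level.
- pin_grip (a point): Centre of the hinge pin's black handle (60 mm long, 16 x 16 mm square). The pin (0.12 kg, 170 mm overall) lies level, about 110 mm above the bench, in two notched uprights of its rest, which carry the shaft only; the handle sticks out free beyond the collar, two of its faces upright. x is along the shaft towards the tip, z up. The balance point is about 54 mm from here towards the tip.
- pin_collar (a point): Centre of the front face of the pin's collar (disc 22 mm across, 4 mm thick, between handle and shaft), 34 mm from pin_grip along +x. The steel shaft, 8 mm thick and 106 mm long, starts here. Same axes as pin_grip. When the pin is home, this face rests on the first knuckle.
- pin_tip (a point): Tip of the pin's shaft, 106 mm from pin_collar along +x; the last 10 mm taper to 2.4 mm. Same axes. When the pin is home it stands 10 mm out of the low end of the hinge.
- pin_rest: Aluminium rest for the pin: foot 100 x 44 mm, two uprights 30 mm wide and 6 mm thick, 118 mm tall, 34 mm before and 36 mm after its middle along its x axis (the direction the pin points). The notches, 10 mm wide, are open at the top. Origin on the bench at its middle. It cannot move.
- lock_bolt (a joint): The steel lock bolt on the long side of the case opposite the hinge. Value in m: 0 is fully open (up the slope), 0.040 is the end stop (down the slope), where the bolt covers the lid's tongue. It moves straight down the slope, parallel to the hinge line, against about 1.5 N of friction, and stays where it is left. It starts between 0 and 0.008.
- lock_grip (a point): Middle of the black round knob of the lock bolt (16 mm thick, 24 mm tall, standing square to the slope, free all round; this point is about 13 mm below its top and 20 mm above the bolt). It moves with the bolt.
- lid_center (a point): Middle of the top of the loose white lid (100 x 96 x 6 mm, 0.25 kg, with a flat raised panel 2 mm high). A shallow lip under it keeps it seated in the case with less than 1 mm of play.
- beaker: Glass beaker, 74 mm wide, 93 tall, bystander. Origin at the centre of its underside.
- petri_dish: Petri dish, 58 mm wide, 15 tall, bystander. Origin at the centre of its underside.
- timer: White bench timer, 64 x 70 x 20 mm, bystander. Origin at the centre of its underside.
- tape_roll: Roll of white tape lying flat, 97 mm wide, 19 tall, bystander. Origin at the centre of its underside.

How it is judged (in metres and radians):
On the way, in this order (a step that is already met when the one before it is completed fails the run):
1. the pin is through all the knuckles with its collar home at the mouth, and let go (distance between pin_collar and hinge_mouth below 0.006 m and distance between pin_tip and hinge_end below 0.016 m and contact force between the fingers and hinge_pin below 0.05 N), for 0.2 s.
2. the lock bolt is at its end stop (value of joint lock_bolt above 0.037 m), for 0.2 s.
At the end, for the whole second after the job is handed in: The pin rests in all five knuckles, its collar within 6 mm of the hinge mouth and its tip within 16 mm of the hinge's low end (10 mm beyond it when home); the lock bolt is within 3 mm of its end stop (0.040); the lid is seated within 6 mm of where it was; everything is at rest (distance between pin_collar and hinge_mouth below 0.006 m and distance between pin_tip and hinge_end below 0.016 m and value of joint lock_bolt above 0.037 m and distance of lid_center from where it was at the start of the episode below 0.006 m and linear speed of hinge_pin below 0.02 m/s); the robot touches nothing.
It fails at once if the lid is knocked out of its seat by more than 15 mm (distance of lid_center from where it was at the start of the episode above 0.015 m).
It fails at once if a bystander is shifted by more than 30 mm or tipped over (distance of any of beaker, petri_dish, timer, tape_roll from where it was at the start of the episode above 0.03 m or angle between beaker's own z axis and vertical above 0.5 rad).
It also fails if it takes over 64 s, if anything falls off the work surface, if the arm or the gripper's body presses on something with over 40 N, if the wrist force passes 120 N, or if a joint passes its speed limit or range.

ROBOT

A 6-joint arm with a two-finger parallel gripper is mounted at the origin on a cart in front of the work surface, level with it; the furniture and walls round the work are solid. World frame = base frame: x ahead of the robot, y to its left, z up, the work surface at z = 0. Lengths are in m, angles in degrees, forces in N, time in s.
With the tool pointing down it reaches from about 0.4 to 0.825 m from the base axis. Payload 7 kg.
Tool frame: the origin (TCP) lies between the finger pads; the fingertips stand 19 mm ahead of it and the grasp point (between the pads) is the TCP (r.finger_overhang is the distance from the TCP to the fingertips, in m); z points along the fingers, y is the direction in which the jaws open and shut (so a half turn about z gives the same grasp; the last joint's range is limited). The gripper opens to 88 mm and grips with 3 to 60 N. Pads are 19 mm wide; open, the fingers measure 130 mm over their backs; the gripper's body (78 mm by 193 mm) begins 47 mm behind the grasp point.
Start: joints at [92.939, 20.546, 0.682, 0, -70.136, -16.507], TCP at [0.158, 0.656, 0.246] pointing down, gripper open.
Joint ranges: [-176.03, 176.03], [-82.01, 121.73], [-58.28, 71.71], [-173.87, 95.51], [-174.79, -0.11], [-173.66, 173.66]. Speed limits (degrees/s): [136.94, 136.94, 172.46, 180, 180, 180].

INTERFACE

Orientations are given as [roll, pitch, yaw] about the fixed x, y, z axes, in that order (R = Rz(yaw) Ry(pitch) Rx(roll)).
In Python, from plant import r, optics gives the robot as it stands. The module is installed in compiled form; this text tells all that it offers.
- The arm moves only by the tool step_arm, never from a script. Its argument "increments" is a list of rows, each an object of numbers: "tx", "ty", "tz": the shift along the world's x, y, z in mm; "ax", "ay", "az": the turn, a rotation vector about the world's x, y, z in degrees; "claw": the gripper command: -1 is shut, 1 is fully open, values between are in proportion. In form: [{"tx": .., "ty": .., "tz": .., "ax": .., "ay": .., "az": .., "claw": ..}, ...]. A call has 1 to 12 rows; each row shifts and turns the commanded pose from where the row before left it; what a row does not reach is not made up. A row lasts 1/10 s, in which the tool goes at most 50 mm and 8.59 degrees, less where a joint would pass 70% of its speed; a pose out of reach is approached as far as the arm can. A call with a gripper value outside its range is refused whole. The fingers move at their own pace and stop on an object; "newtons" is the grip in N (left out, the last holds). Time passes only in rows, so rows that do not move let the fingers close. It gives the time, the measured TCP pose, the force and the opening at its end, in the units of the state.
- r.get_state(): the state, without advancing time (a new reading comes with each control period).
- optics.capture(name): name is "scene" or "top"; returns a dict with "image" (420x560x3 uint8, blue, green, red), "depth" (420x560 float32, m along the optical axis (not along the pixel's ray), 0 where there is no reading), "fx", "fy", "cx", "cy" (pixels), "R" (3x3) and "t" (3): a world point X has camera coordinates R X + t. Camera axes: x right, y down, z forward; pixel columns grow to the right and rows downward; lengths in m; the calibration is good to about 2 mm. A picture is of the moment at which its call begins.
- r.close_job(): hands the job in, once; it reports no verdict.
The state is a dict: "time_s": time; "joints": joint angles; "qd": joint speeds; "joint_torque": joint torques, N m; "tcp_pos": TCP position; "eef_rot": TCP orientation; "contact_force": force on the tool from outside, world axes, zero at the start; "moment": the same for the moment, N m; "gripper_width": finger opening in m.
Only numpy, scipy, OpenCV 4.12 (cv2) and the standard library are available. Lean on these libraries where they do the work, as an engineer would, in place of code of your own. Each camera call takes 0.05 s, during which the arm holds its last target. There are 200 camera calls.

## Working session

There is one attempt and no reset: what is moved stays moved. The work goes in short steps, Python scripts to look and compute and a tool call to move; the robot and the scene stay as the last step left them, time stands still between calls to the robot, and variables do not carry over. Pictures are saved under pics/ and viewed, about 8 in all and at most 12, crops included, and the job is handed in when it is done.

Besides the shell and the picture viewer there is one more tool, called after "Call:" as name(argument=value, ...) on one line, values as JSON. step_arm: Moves the arm, as the interface text tells. Its arguments: {"type":"object","properties":{"increments":{"type":"array","items":{"type":"object","properties":{"tx":{"type":"number"},"ty":{"type":"number"},"tz":{"type":"number"},"ax":{"type":"number"},"ay":{"type":"number"},"az":{"type":"number"},"claw":{"type":"number"}}}},"newtons":{"type":"number"}},"required":["increments"]}

```bash
mkdir -p pics; cat > h.py <<'E'
import numpy as np, cv2, pickle
from plant import r, optics
def cap(n,tag):
    c=optics.capture(n); pickle.dump(c,open(f'pics/{tag}.pkl','wb')); cv2.imwrite(f'pics/{tag}.png',c['image']); return c
def load(tag): return pickle.load(open(f'pics/{tag}.pkl','rb'))
def px(c,u,v,d=None):
    if d is None:
        p=c['depth'][int(v)-1:int(v)+2,int(u)-1:int(u)+2]; p=p[p>0]; d=np.median(p) if len(p) else np.nan
    X=np.array([(u-c['cx'])/c['fx']*d,(v-c['cy'])/c['fy']*d,d]); return np.asarray(c['R']).T@(X-np.asarray(c['t']).ravel())
def proj(c,P):
    X=np.asarray(c['R'])@np.asarray(P)+np.asarray(c['t']).ravel(); return c['fx']*X[0]/X[2]+c['cx'],c['fy']*X[1]/X[2]+c['cy']
def rayz(c,u,v,z):
    R=np.asarray(c['R']); o=-R.T@np.asarray(c['t']).ravel(); d=R.T@np.array([(u-c['cx'])/c['fx'],(v-c['cy'])/c['fy'],1]); return o+d*(z-o[2])/d[2]
def crop(c,u0,v0,u1,v1,s,name): cv2.imwrite(f'pics/{name}.png',cv2.resize(c['image'][v0:v1,u0:u1],None,fx=s,fy=s,interpolation=cv2.INTER_CUBIC))
E
python3 - <<'E'
from h import *
a=cap('scene','s0');b=cap('top','t0')
cv2.imwrite('pics/both.png',cv2.resize(np.vstack([a['image'],b['image']]),None,fx=.714,fy=.714,interpolation=cv2.INTER_AREA))
for c in(a,b): print(-np.asarray(c['R']).T@np.asarray(c['t']).ravel(), c['fx'],c['R'])
print(r.get_state())
E
```

```text
[0.14726031 0.59501479 0.8892058 ] 438.3243319707469 [[-0.87015241 -0.49253343 -0.01567203]
 [-0.33400251  0.61286454 -0.71612805]
 [ 0.36232183 -0.61790605 -0.69779295]]
[ 0.46017366 -0.12401408  0.95079539] 383.62165142456206 [[ 0.01476581 -0.9998278  -0.01123998]
 [-0.99421068 -0.01348448 -0.10659879]
 [ 0.10642887  0.01274892 -0.99423858]]
{'time_s': 0.1, 'joints': array([ 9.29404154e+01,  2.05863600e+01,  6.40422300e-01, -1.58558852e-02,
       -7.01351998e+01, -1.65069162e+01]), 'qd': array([-0.00801105, -0.12654106,  0.17696519,  0.00955326, -0.02339828,
       -0.05025695]), 'joint_torque': array([-2.18718931e-03, -5.84167564e+01,  2.93749917e+01,  7.01550141e+00,
        1.01355326e-02, -5.56692817e-05]), 'tcp_pos': array([0.15827508, 0.65578073, 0.24474386]), 'eef_rot': array([ 1.79917971e+02, -8.76341338e-03, -1.35718929e+01]), 'contact_force': array([ 0.27633686,  0.6077909 , -0.33809501]), 'moment': array([0.01795755, 0.00842338, 0.04120825]), 'gripper_width': 0.08752327098998672}
```

View pics/both.png

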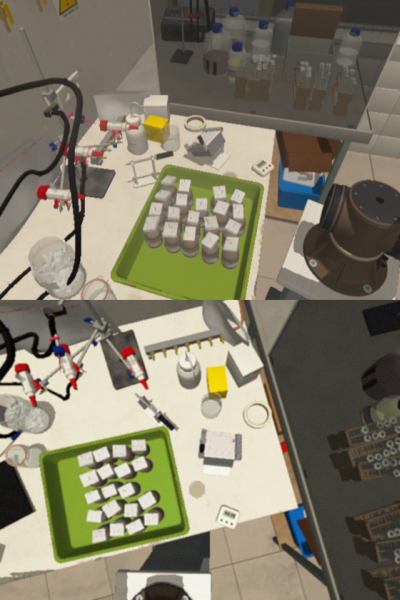

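```bash
python3 - <<'E'
from h import *
a=load('s0');b=load('t0')
A=cv2.resize(b['image'][115:265,170:370],None,fx=4,fy=4,interpolation=cv2.INTER_CUBIC)
cv2.imwrite('pics/c1.png',A)
B=cv2.resize(a['image'][150:290,160:360],None,fx=4,fy=4,interpolation=cv2.INTER_CUBIC)
cv2.imwrite('pics/c2.png',B)
E
```

```text
(no output)
```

View pics/c1.png

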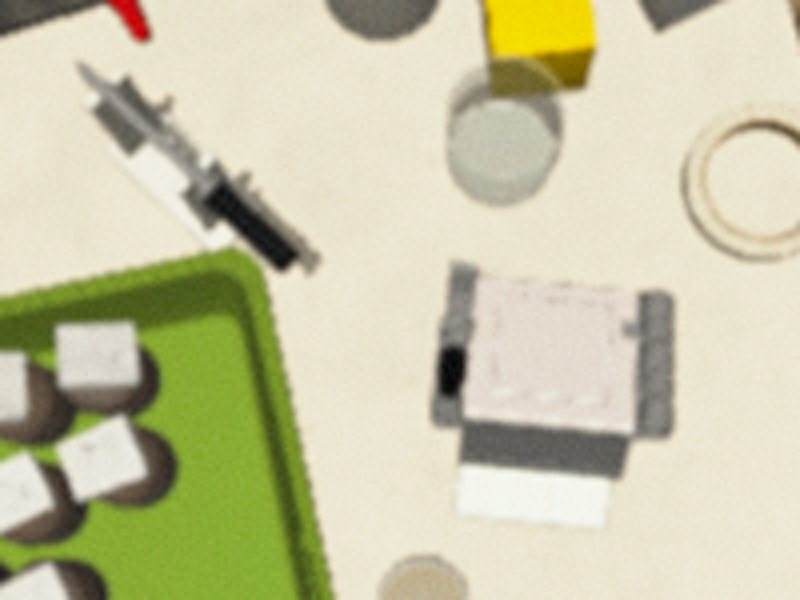

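View pics/c2.png

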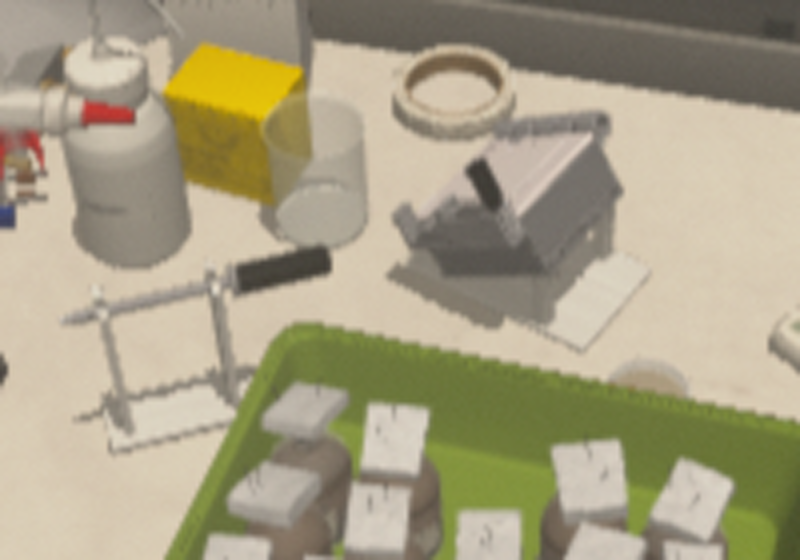

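```bash
python3 - <<'E'
from h import *
np.set_printoptions(precision=4,suppress=True)
a=load('s0');b=load('t0')
T=lambda u,v:(u/4+170-.375,v/4+115-.375)
S=lambda u,v:(u/4+160-.375,v/4+150-.375)
for n,u,v,z in [('handle near end',282,260,.118),('handle/collar',218,192,.115),('handle mid',253,229,.118),('tip',82,67,.110),('knob',452,370,.15),('mouthTop',656,435,.11),('lowend',657,292,.06),
 ('lid',555,350,.1),('lidTL',475,283,.08),('lidTR',638,295,.08),('lidBR',632,432,.12),('lidBL',468,415,.12)]:
    p=T(u,v); print(n,px(b,*p),rayz(b,*p,z))
print('scene')
for n,u,v in [('handle mid',282,268),('handle end',326,260),('handle start',238,276),('tip',68,320),('knobtop',478,165),('knobbot',495,203),('mouth',604,122),('lowend',510,130),('lid',530,175)]:
    p=S(u,v); print(n,px(a,*p),rayz(a,*p,.11))
E
```

```text
handle near end [ 0.6182 -0.0293  0.1169] [ 0.618  -0.0294  0.118 ]
handle/collar [0.6564 0.0075 0.115 ] [0.6564 0.0075 0.115 ]
handle mid [ 0.6353 -0.0128  0.1171] [ 0.6351 -0.0129  0.118 ]
tip [0.7282 0.0871 0.1114] [0.7287 0.0874 0.11  ]
knob [ 0.5554 -0.124   0.1413] [ 0.5544 -0.124   0.15  ]
mouthTop [ 0.5258 -0.2382  0.0958] [ 0.5247 -0.2363  0.11  ]
lowend [ 0.6229 -0.2516  0.0003] [ 0.6127 -0.2436  0.06  ]
lid [ 0.5745 -0.1825  0.083 ] [ 0.5723 -0.1813  0.1   ]
lidTL [ 0.6169 -0.1368  0.0587] [ 0.6131 -0.1365  0.08  ]
lidTR [ 0.6213 -0.24   -0.0022] [ 0.6074 -0.23    0.08  ]
lidBR [ 0.5267 -0.224   0.1031] [ 0.5254 -0.222   0.12  ]
lidBL [ 0.5349 -0.1332  0.1029] [ 0.5334 -0.133   0.12  ]
scene
handle mid [ 0.6349 -0.0077  0.1159] [ 0.6386 -0.0123  0.11  ]
handle end [ 0.6146 -0.0266  0.116 ] [ 0.6182 -0.0315  0.11  ]
handle start [0.6545 0.0117 0.1166] [0.6588 0.0067 0.11  ]
tip [0.7282 0.0875 0.1102] [0.7284 0.0874 0.11  ]
knobtop [ 0.5606 -0.1247  0.1412] [ 0.5778 -0.1548  0.11  ]
knobbot [ 0.546  -0.1205  0.118 ] [ 0.5502 -0.128   0.11  ]
mouth [ 0.5283 -0.2434  0.1009] [ 0.5239 -0.2337  0.11  ]
lowend [ 0.5986 -0.2374  0.0692] [ 0.5761 -0.196   0.11  ]
lid [ 0.5485 -0.1732  0.0991] [ 0.5429 -0.1625  0.11  ]
```

```bash
python3 - <<'E'
from h import *
np.set_printoptions(precision=4,suppress=True)
def cloud(c):
    v,u=np.mgrid[0:420,0:560]; d=c['depth']; m=d>0
    X=np.stack([(u[m]-c['cx'])/c['fx']*d[m],(v[m]-c['cy'])/c['fy']*d[m],d[m]],1)
    return (X-np.asarray(c['t']).ravel())@np.asarray(c['R']), c['image'][m].astype(int)
for tag in('t0','s0'):
    c=load(tag); P,I=cloud(c); br=I.max(1)
    box=lambda x0,x1,y0,y1,z0,z1:(P[:,0]>x0)&(P[:,0]<x1)&(P[:,1]>y0)&(P[:,1]<y1)&(P[:,2]>z0)&(P[:,2]<z1)
    # pin
    m=box(.58,.76,-.07,.12,.1,.13); Q=P[m]; q=Q[:,:2]; 
    mb=m&(br<60); H=P[mb]; 
    # direction via PCA on all pin near-line pts
    mu=H[:,:2].mean(0); w=np.linalg.svd(H[:,:2]-mu)[2][0]; w*=np.sign(w[0]); 
    s=(H[:,:2]-mu)@w
    s2=(q-mu)@w; e=(q-mu)@np.array([-w[1],w[0]])
    print(tag,'handle n',len(H),'mu',mu,'yaw',np.degrees(np.arctan2(w[1],w[0])),'ext',s.min(),s.max(),'z',np.percentile(H[:,2],[10,50,90]),'pin ext',s2.min(),s2.max())
    k=abs(e)<.007; f=np.polyfit(s2[k&(s2>.05)],e[k&(s2>.05)],1) ; print(' shaft slope deg',np.degrees(f[0]),f)
    # lid
    m=box(.54,.60,-.21,-.15,.05,.13)
    L=P[m]; A=np.c_[L[:,:2],np.ones(len(L))]; co=np.linalg.lstsq(A,L[:,2],rcond=None)[0]; r_=L[:,2]-A@co
    k=abs(r_)<.004; co=np.linalg.lstsq(A[k],L[k,2],rcond=None)[0]
    n=np.r_[-co[:2],1];n/=np.linalg.norm(n); print(' lid n',n,'tilt',np.degrees(np.arccos(n[2])),'downhill yaw',np.degrees(np.arctan2(n[1],n[0])))
    # knuckles: points near hinge
    m=box(.5,.64,-.262,-.222,.04,.13); K=P[m]
    yaw=np.arctan2(n[1],n[0])
    for y0 in [-7]:
        yw=np.radians(y0); 
    g=K[:,:2]
    w=np.linalg.svd(g-g.mean(0))[2][0]; w*=np.sign(w[0]); print(' hinge n',len(K),g.mean(0),'yaw',np.degrees(np.arctan2(w[1],w[0])), 'min/max',K.min(0),K.max(0))
    # knob
    m=box(.53,.59,-.145,-.105,.105,.15)&(br<60); N=P[m]; print(' knob n',len(N),N.mean(0),N.min(0),N.max(0))
E
```

```text
t0 handle n 147 mu [ 0.6375 -0.0107] yaw 48.47862799769496 ext -0.02904075182202418 0.02827481552505564 z [0.114  0.1166 0.1185] pin ext -0.030458210810774926 0.13852652667726154
 shaft slope deg -0.522115987509009 [-0.0091  0.0004]
 lid n [ 0.4913 -0.0447  0.8698] tilt 29.559311033524597 downhill yaw -5.202206318398518
 hinge n 440 [ 0.5665 -0.235 ] yaw -2.714635678895137 min/max [ 0.5034 -0.2508  0.0509] [ 0.6126 -0.222   0.1108]
 knob n 61 [ 0.5556 -0.1235  0.1362] [ 0.5445 -0.1291  0.1213] [ 0.5672 -0.1183  0.1433]<stdin>:14: RuntimeWarning: Mean of empty slice.
  ret = um.true_divide(
Traceback (most recent call last):
ValueError: zero-size array to reduction operation minimum which has no identity
```

```bash
cat > hinge.py <<'E'
from h import *
from scipy.optimize import least_squares
np.set_printoptions(precision=4,suppress=True)
def cloud(c):
    v,u=np.mgrid[0:420,0:560]; d=c['depth']; m=d>0
    X=np.stack([(u[m]-c['cx'])/c['fx']*d[m],(v[m]-c['cy'])/c['fy']*d[m],d[m]],1)
    return (X-np.asarray(c['t']).ravel())@np.asarray(c['R']), c['image'][m].astype(int)
def axes(yaw):
    e=np.array([np.cos(yaw),np.sin(yaw),0]); d=e*np.cos(np.pi/6)-np.array([0,0,.5]); l=np.array([-np.sin(yaw),np.cos(yaw),0]); return d,l,np.cross(d,l)
def fit(P,p0=np.array([.565,-.237,.083])):
    m=(np.abs(P[:,:2]-p0[:2])<[.06,.03]).all(1)&(P[:,2]>.03)
    Q=P[m]
    x=np.array([np.radians(-5),0,0])
    for tol in(.006,.004,.003):
        d,l,n=axes(x[0]); q=Q-p0; L=q@l-x[1]; N=q@n-x[2]; s=q@d
        k=(abs(np.hypot(L,N)-.01)<tol)&(N>-.004)&(abs(s)<.045)&(L<.008)
        def f(x):
            d,l,n=axes(x[0]); q=Q[k]-p0; return np.hypot(q@l-x[1],q@n-x[2])-.01
        x=least_squares(f,x,loss='soft_l1',f_scale=.001).x
    d,l,n=axes(x[0]); q=Q-p0; L=q@l-x[1]; N=q@n-x[2]; s=q@d
    k=(abs(np.hypot(L,N)-.01)<.003)&(N>0.003)&(L<.006)
    ss=np.sort(s[k]); o=p0+l*x[1]+n*x[2]
    print('yaw',np.degrees(x[0]),'n',k.sum(),'rms',np.std(f(x)),'s ends',ss[:4],ss[-4:],'mouth',o+d*ss[:3].mean(),'end',o+d*ss[-3:].mean())
    return o,d
if __name__=='__main__':
    C=[cloud(load(t))[0] for t in('t0','s0')]
    fit(C[0]); fit(C[1]); fit(np.vstack(C))
    P,I=cloud(load('s0')); br=I.max(1)
    for nm,lo,hi in[('handle',[.58,-.07,.1],[.69,.05,.13]),('knob',[.53,-.145,.105],[.59,-.105,.16])]:
        m=((P>lo)&(P<hi)).all(1)&(br<90); print(nm,m.sum(),P[m].mean(0),P[m].min(0),P[m].max(0))
E
python3 hinge.py
```

```text
yaw -4.786085538103561 n 192 rms 0.0011417830718288165 s ends [-0.0434 -0.0434 -0.0432 -0.0432] [0.0502 0.0503 0.0507 0.051 ] mouth [ 0.5257 -0.2368  0.1017] end [ 0.6068 -0.2436  0.0547]
yaw -7.5282018976955944 n 53 rms 0.0012557419535977987 s ends [-0.0443 -0.0439 -0.0437 -0.0434] [0.0452 0.0454 0.0495 0.05  ] mouth [ 0.5264 -0.2372  0.1048] end [ 0.6057 -0.2477  0.0586]
yaw -5.321895791916513 n 263 rms 0.0013933646806086667 s ends [-0.0447 -0.0442 -0.044  -0.0434] [0.0504 0.0507 0.051  0.051 ] mouth [ 0.525  -0.2364  0.1025] end [ 0.6071 -0.244   0.0549]
handle 134 [ 0.6342 -0.0082  0.1149] [ 0.6141 -0.0305  0.1031] [0.6543 0.0137 0.1218]
knob 56 [ 0.5528 -0.1203  0.1305] [ 0.5434 -0.1252  0.1104] [ 0.5644 -0.116   0.1469]
```

```bash
python3 - <<'E'
from hinge import *
P=np.vstack([cloud(load(t))[0] for t in('t0','s0')])
a=np.array([.158,.656]);b=np.array([.636,-.0115]);w=(b-a)/np.linalg.norm(b-a)
q=P[:,:2]-a; s=q@w; e=q@np.array([-w[1],w[0]])
m=(abs(e)<.16)&(s>-.1)&(s<.95)&(P[:,2]>.11)
for i in np.arange(-.1,.95,.1):
  k=m&(s>=i)&(s<i+.1); print(round(i,2),k.sum(), P[k,2].max() if k.any() else 0, (e[k].min(),e[k].max()) if k.any() else '')
E
```

```text
-0.1 0 0 
0.0 0 0 
0.1 0 0 
0.2 0 0 
0.3 10 0.11145562369375021 (np.float64(0.1570142743176323), np.float64(0.15995723675906587))
0.4 88 0.12090869853162876 (np.float64(-0.15955603897213586), np.float64(-0.05512128306312569))
0.5 1382 0.1259439057004643 (np.float64(-0.15979809026090613), np.float64(0.06432793792134561))
0.6 934 0.49481940390192225 (np.float64(-0.1598931984868533), np.float64(0.159998519339335))
0.7 208 0.12064750494598865 (np.float64(-0.06604932618309621), np.float64(0.1364709009043658))
0.8 2076 0.28913330956726174 (np.float64(-0.14621130691887074), np.float64(0.15999256200398082))
0.9 86 0.12377704850487217 (np.float64(0.08800861485055543), np.float64(0.13060060926576952))
```

```bash
python3 - <<'E'
from hinge import *
for t in('t0','s0'):
  P=cloud(load(t))[0]
  m=(P[:,2]>.14)&(P[:,0]>.1)&(P[:,0]<.85)&(P[:,1]<.7)&(P[:,1]>-.42)
  Q=P[m]; H,xe,ye=np.histogram2d(Q[:,0],Q[:,1],bins=[np.arange(.1,.9,.1),np.arange(-.45,.75,.1)])
  print(t);print(H.astype(int))
  k=(Q[:,1]<.2)&(Q[:,0]<.75);print(Q[k][::max(1,k.sum()//12)])
E
```

```text
t0
[[   0    0    0    0    0    0    0    0    0    0    0]
 [   0    0    0    0    0    0    0    0    0    0    0]
 [   0    0    0    0    0    0    0    0    0    0    0]
 [   0    0    0    0    0    0    0    0    0    0    0]
 [   0    0    0   21    0    0    0    0  108    6    0]
 [8382    0    0    0    1    0  815  401  834  149    0]
 [9827    0    0  165  287  638 1954 1170  271   24    0]]
[[ 0.7499 -0.389   0.5387]
 [ 0.7088 -0.3996  0.5598]
 [ 0.7408 -0.3902  0.4691]
 [ 0.7033 -0.3998  0.503 ]
 [ 0.6827 -0.4066  0.5136]
 [ 0.6693 -0.4093  0.5157]
 [ 0.6475 -0.4155  0.5373]
 [ 0.6776 -0.407   0.4374]
 [ 0.7421 -0.3897  0.2399]
 [ 0.6603 -0.4112  0.4147]
 [ 0.7126 -0.3976  0.2107]
 [ 0.6473 -0.4148  0.3347]
 [ 0.5556 -0.1226  0.1419]]
s0
[[   0    0    0    0  306   23    0    0    0    0    0]
 [   0    0    0    0    0    0    0    0    0    0    0]
 [   0    0    0    0    0    0    0    0    0    0    0]
 [   0    0    0    0    0    0    0    0    0    0    0]
 [   0    0    0   16    0    0    0    4 1106   81    0]
 [2880    0    0    0    0    0  488 1102  822 1159    0]
 [4345    0    0  126  150  796 1720 1535  656  187    0]]
[[ 0.7491 -0.3916  0.4948]
 [ 0.6751 -0.4081  0.4773]
 [ 0.7016 -0.404   0.4468]
 [ 0.7013 -0.403   0.4189]
 [ 0.6875 -0.4052  0.3914]
 [ 0.7394 -0.3922  0.3525]
 [ 0.6593 -0.4168  0.3281]
 [ 0.6604 -0.4143  0.2934]
 [ 0.6652 -0.4126  0.2559]
 [ 0.7063 -0.4036  0.2071]
 [ 0.736  -0.3937  0.1591]
 [ 0.7482  0.0627  0.2483]
 [ 0.1006  0.054   0.1783]]
```

Call:
step_arm(increments=[{"tx":20,"ty":-40,"az":3.5,"claw":0.2},{"tx":20,"ty":-40,"az":3.5,"claw":0.2},{"tx":20,"ty":-40,"az":3.5,"claw":0.2},{"tx":20,"ty":-40,"az":3.5,"claw":0.2},{"tx":20,"ty":-40,"az":3.5,"claw":0.2},{"tx":20,"ty":-40,"az":3.5,"claw":0.2},{"tx":20,"ty":-40,"az":3.5,"claw":0.2},{"tx":20,"ty":-40,"az":3.5,"claw":0.2},{"tx":20,"ty":-40,"az":3.5,"claw":0.2},{"tx":20,"ty":-40,"az":3.5,"claw":0.2},{"az":3.5,"claw":0.2},{"claw":0.2}])

```text
$.increments[0]: bad value
```

Call:
step_arm(increments=[{"tx":23,"ty":-40,"tz":-5,"az":3.5},{"tx":23,"ty":-40,"tz":-5,"az":3.5},{"tx":23,"ty":-40,"tz":-5,"az":3.5},{"tx":23,"ty":-40,"tz":-5,"az":3.5},{"tx":37,"ty":-20,"tz":-5,"az":3.5},{"tx":37,"ty":-20,"tz":-5,"az":3.5},{"tx":37,"ty":-20,"tz":-5,"az":3.5},{"tx":37,"ty":-20,"tz":-5},{"tx":37,"ty":-20,"tz":-5},{},{}])

```text
$.increments[0]: bad value
```

Call:
step_arm(increments=[{"tx":20,"ty":-40,"tz":0,"ax":0,"ay":0,"az":3.5,"claw":0.2},{"tx":20,"ty":-40,"tz":0,"ax":0,"ay":0,"az":3.5,"claw":0.2}])

```text
time_s: 0.3
tcp_pos: [0.1982, 0.5753, 0.244]
eef_rot: [179.9, -0.0, -6.4]
contact_force: [-0.2, -0.3, 0.4]
gripper_width: 0.077
```

Call:
step_arm(increments=[{"tx":20,"ty":-40,"tz":0,"ax":0,"ay":0,"az":3.5,"claw":0.2},{"tx":20,"ty":-40,"tz":0,"ax":0,"ay":0,"az":3.5,"claw":0.2},{"tx":20,"ty":-40,"tz":0,"ax":0,"ay":0,"az":3.5,"claw":0.2},{"tx":20,"ty":-40,"tz":0,"ax":0,"ay":0,"az":3.5,"claw":0.2},{"tx":20,"ty":-40,"tz":0,"ax":0,"ay":0,"az":3.5,"claw":0.2},{"tx":20,"ty":-40,"tz":0,"ax":0,"ay":0,"az":3.5,"claw":0.2},{"tx":20,"ty":-40,"tz":0,"ax":0,"ay":0,"az":3.5,"claw":0.2},{"tx":20,"ty":-40,"tz":0,"ax":0,"ay":0,"az":3.5,"claw":0.2},{"tx":23,"ty":-40,"tz":-5,"ax":0,"ay":0,"az":3.5,"claw":0.2},{"tx":23,"ty":-40,"tz":-5,"ax":0,"ay":0,"az":3.5,"claw":0.2},{"tx":23,"ty":-40,"tz":-5,"ax":0,"ay":0,"az":3.5,"claw":0.2},{"tx":23,"ty":-40,"tz":-5,"ax":0,"ay":0,"az":3.5,"claw":0.2}])

```text
time_s: 1.5
tcp_pos: [0.4508, 0.0943, 0.2255]
eef_rot: [-180.0, -0.0, 35.6]
contact_force: [0.4, 0.8, 0.2]
gripper_width: 0.0524
```

Call:
step_arm(increments=[{"tx":37,"ty":-20,"tz":-5,"ax":0,"ay":0,"az":3.5,"claw":0.2},{"tx":37,"ty":-20,"tz":-5,"ax":0,"ay":0,"az":3.5,"claw":0.2},{"tx":37,"ty":-20,"tz":-5,"ax":0,"ay":0,"az":3.5,"claw":0.2},{"tx":37,"ty":-20,"tz":-5,"ax":0,"ay":0,"az":2,"claw":0.2},{"tx":37,"ty":-22,"tz":-5,"ax":0,"ay":0,"az":0,"claw":0.2},{"tx":0,"ty":0,"tz":0,"ax":0,"ay":0,"az":0,"claw":0.2},{"tx":0,"ty":0,"tz":0,"ax":0,"ay":0,"az":0,"claw":0.2}])

```text
time_s: 2.2
tcp_pos: [0.6352, -0.0068, 0.1989]
eef_rot: [-179.9, 0.1, 47.8]
contact_force: [0.6, 0.5, 0.2]
gripper_width: 0.0525
```

Call:
step_arm(increments=[{"tx":1,"ty":-4,"tz":-22,"ax":0,"ay":0,"az":0,"claw":0.2},{"tx":0,"ty":0,"tz":-22,"ax":0,"ay":0,"az":0,"claw":0.2},{"tx":0,"ty":0,"tz":-22,"ax":0,"ay":0,"az":0,"claw":0.2},{"tx":0,"ty":0,"tz":-22,"ax":0,"ay":0,"az":0,"claw":0.2},{"tx":0,"ty":0,"tz":0,"ax":0,"ay":0,"az":0,"claw":0.2},{"tx":0,"ty":0,"tz":0,"ax":0,"ay":0,"az":0,"claw":0.2}])

```text
time_s: 2.8
tcp_pos: [0.636, -0.0093, 0.1134]
eef_rot: [180.0, 0.0, 48.0]
contact_force: [1.5, 0.7, 1.4]
gripper_width: 0.0526
```

```bash
python3 - <<'E'
from h import *
c=cap('top','t1'); s=cap('scene','s1')
A=cv2.resize(c['image'][105:225,160:290],None,fx=3,fy=3,interpolation=cv2.INTER_CUBIC)
B=cv2.resize(s['image'][180:300,150:280],None,fx=3,fy=3,interpolation=cv2.INTER_CUBIC)
cv2.imwrite('pics/g1.png',np.hstack([A,B]))
E
```

```text
(no output)
```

View pics/g1.png

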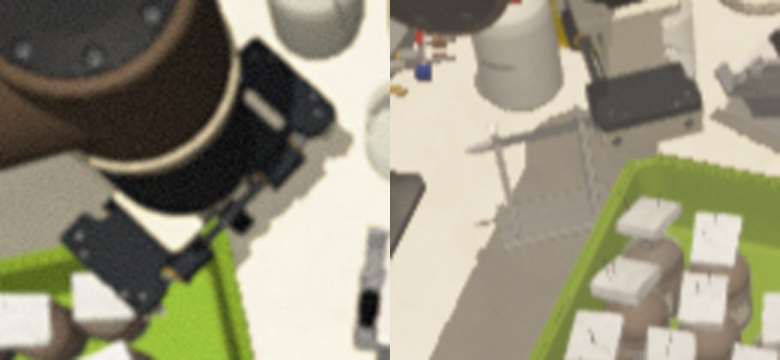

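Call:
step_arm(increments=[{"tx":0,"ty":0,"tz":-2,"ax":0,"ay":0,"az":0,"claw":-0.4},{"tx":0,"ty":0,"tz":0,"ax":0,"ay":0,"az":0,"claw":-1},{"tx":0,"ty":0,"tz":0,"ax":0,"ay":0,"az":0,"claw":-1},{"tx":0,"ty":0,"tz":0,"ax":0,"ay":0,"az":0,"claw":-1},{"tx":0,"ty":0,"tz":0,"ax":0,"ay":0,"az":0,"claw":-1},{"tx":0,"ty":0,"tz":0,"ax":0,"ay":0,"az":0,"claw":-1},{"tx":0,"ty":0,"tz":0,"ax":0,"ay":0,"az":0,"claw":-1}], newtons=45)

```text
time_s: 3.6
tcp_pos: [0.6366, -0.0101, 0.1106]
eef_rot: [180.0, -0.0, 47.9]
contact_force: [1.4, -0.8, -0.6]
gripper_width: 0.0163
```

Call:
step_arm(increments=[{"tx":0,"ty":0,"tz":15,"ax":0,"ay":0,"az":0,"claw":-1},{"tx":0,"ty":0,"tz":20,"ax":0,"ay":0,"az":0,"claw":-1},{"tx":0,"ty":0,"tz":25,"ax":0,"ay":0,"az":0,"claw":-1},{"tx":0,"ty":0,"tz":25,"ax":0,"ay":0,"az":0,"claw":-1},{"tx":0,"ty":0,"tz":25,"ax":0,"ay":0,"az":0,"claw":-1},{"tx":0,"ty":0,"tz":20,"ax":0,"ay":0,"az":0,"claw":-1},{"tx":0,"ty":0,"tz":0,"ax":0,"ay":0,"az":0,"claw":-1}])

```text
time_s: 4.3
tcp_pos: [0.6375, -0.0096, 0.2436]
eef_rot: [179.8, -0.2, 48.0]
contact_force: [-0.5, 0.2, -1.2]
gripper_width: 0.0164
```

Call:
step_arm(increments=[{"tx":-31,"ty":-20,"tz":0,"ax":0,"ay":0,"az":-5.3,"claw":-1},{"tx":-31,"ty":-20,"tz":0,"ax":0,"ay":0,"az":-5.3,"claw":-1},{"tx":-31,"ty":-24,"tz":0,"ax":0,"ay":0,"az":-5.3,"claw":-1},{"tx":-31,"ty":-24,"tz":0,"ax":0,"ay":0,"az":-5.3,"claw":-1},{"tx":-31,"ty":-24,"tz":0,"ax":0,"ay":0,"az":-5.3,"claw":-1},{"tx":-31,"ty":-24,"tz":0,"ax":0,"ay":0,"az":-5.3,"claw":-1},{"tx":-31,"ty":-24,"tz":0,"ax":0,"ay":0,"az":-5.3,"claw":-1},{"tx":-31,"ty":-24,"tz":0,"ax":0,"ay":0,"az":-5.3,"claw":-1},{"tx":-10,"ty":-15,"tz":0,"ax":0,"ay":0,"az":-5.3,"claw":-1},{"tx":-2,"ty":-15,"tz":0,"ax":0,"ay":0,"az":-5.4,"claw":-1},{"tx":0,"ty":0,"tz":0,"ax":0,"ay":0,"az":0,"claw":-1},{"tx":0,"ty":0,"tz":0,"ax":0,"ay":0,"az":0,"claw":-1}])

```text
time_s: 5.5
tcp_pos: [0.3758, -0.2238, 0.2397]
eef_rot: [-180.0, 0.1, -5.1]
contact_force: [0.4, -0.6, -0.7]
gripper_width: 0.0164
```

Call:
step_arm(increments=[{"tx":0,"ty":0,"tz":-10,"ax":0.54,"ay":5.98,"az":0,"claw":-1},{"tx":0,"ty":0,"tz":-10,"ax":0.54,"ay":5.98,"az":0,"claw":-1},{"tx":0,"ty":0,"tz":-10,"ax":0.54,"ay":5.98,"az":0,"claw":-1},{"tx":0,"ty":0,"tz":0,"ax":0.54,"ay":5.98,"az":0,"claw":-1},{"tx":0,"ty":0,"tz":0,"ax":0.54,"ay":5.98,"az":0,"claw":-1},{"tx":0,"ty":0,"tz":0,"ax":0,"ay":0,"az":0,"claw":-1},{"tx":0,"ty":0,"tz":0,"ax":0,"ay":0,"az":0,"claw":-1}])

```text
time_s: 6.2
tcp_pos: [0.3768, -0.2232, 0.2092]
eef_rot: [-180.0, 30.1, -5.0]
contact_force: [1.4, 0.1, -0.7]
gripper_width: 0.0162
```

```bash
python3 - <<'E'
from h import *
c=cap('top','t2'); s=cap('scene','s2')
print(r.get_state()['joints'])
A=cv2.resize(c['image'][160:290,270:400],None,fx=3,fy=3,interpolation=cv2.INTER_CUBIC)
B=cv2.resize(s['image'][130:260,230:360],None,fx=3,fy=3,interpolation=cv2.INTER_CUBIC)
cv2.imwrite('pics/g2.png',np.hstack([A,B]))
E
```

```text
[ -4.84367141  17.68371859 -14.92285143  -0.14183922 -87.32729131
  89.78853351]
```

View pics/g2.png

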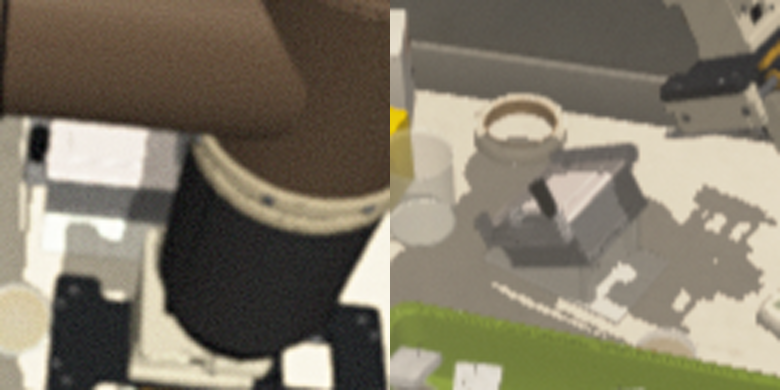

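```bash
python3 - <<'E'
from h import *
st=r.get_state(); print(st['tcp_pos'],st['eef_rot'],st['contact_force'],st['moment'])
from scipy.spatial.transform import Rotation as Ro
R=Ro.from_euler('xyz',st['eef_rot'],degrees=True).as_matrix(); p=st['tcp_pos']; d=R[:,0]; print(d)
s=load('s2');c=load('t2')
for q in (-.03,0,.03,.034,.14): print(q,p+d*q,proj(s,p+d*q),proj(c,p+d*q))
u,v=map(int,proj(s,p+d*.07)); crop(s,u-60,max(v-50,0),u+70,v+50,6,'g3')
print(u-60,v-50)
E
```

```text
[ 0.37633237 -0.22348618  0.21060948] [-179.98388929   29.93415345   -5.09532177] [-0.93105334  0.00766224 -0.21456803] [-1.65543217e-01 -1.79747402e+00  7.25003214e-04]
[ 0.86317493 -0.07696527 -0.4990044 ]
-0.03 [ 0.35043712 -0.22117722  0.22557961] (np.float64(375.75503100284425), np.float64(168.8654952877478)) (np.float64(333.87338539437724), np.float64(312.77444222349254))
0 [ 0.37633237 -0.22348618  0.21060948] (np.float64(365.0384504722888), np.float64(169.9184636916404)) (np.float64(334.02181733842474), np.float64(297.5576952604317))
0.03 [ 0.40222762 -0.22579514  0.19563935] (np.float64(354.74231612912985), np.float64(170.93012073230446)) (np.float64(334.16321629321004), np.float64(283.0619468579089))
0.034 [ 0.40568032 -0.226103    0.19364333] (np.float64(353.39993931763007), np.float64(171.06201731672306)) (np.float64(334.18156487759535), np.float64(281.18091129300024))
0.14 [ 0.49717686 -0.23426132  0.14074887] (np.float64(320.21394315666595), np.float64(174.3227407638677)) (np.float64(334.62894027739753), np.float64(235.31748007559898))
281 122
```

View pics/g3.png

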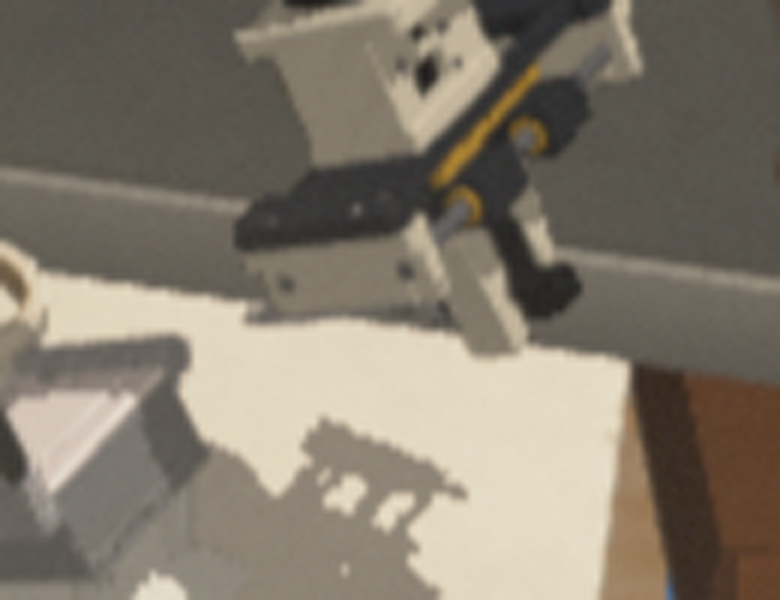

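```bash
python3 - <<'E'
from hinge import *
p=np.array([ 0.37633,-0.22349,0.21061]); d=np.array([ 0.86317,-0.07697,-0.49900]); l=np.cross([0,0,1],d); l/=np.linalg.norm(l); n=np.cross(d,l)
C,I=cloud(load('s2')); q=C-p; s=q@d; L=q@l; N=q@n
m=(s>.03)&(s<.15)&(np.hypot(L,N)<.02)&(N<.012)
o=np.argsort(s[m]); print(np.c_[s[m],L[m],N[m]][o][::max(1,m.sum()//40)])
cam=-np.asarray(load('s2')['R']).T@np.asarray(load('s2')['t']).ravel(); v=cam-(p+d*.1); print('cam dir in d,l,n',v@d,v@l,v@n)
m=(s<-.005)&(s>-.05)&(np.hypot(L,N)<.02)&(I.max(1)<70); print('handle',m.sum(),s[m].min(),s[m].max(),L[m].max(),N[m].max(),N[m].min())
fit(C)
for P in([.525,-.2364,.1025],[.6071,-.244,.0549]): print(proj(load('s2'),P))
E
```

```text
[[ 0.03    0.0057 -0.0024]
 [ 0.0303  0.0069 -0.0046]
 [ 0.0306  0.0086 -0.0006]
 [ 0.0313  0.0063  0.0009]
 [ 0.0317  0.0093  0.0029]
 [ 0.0322  0.0082 -0.0036]
 [ 0.0327  0.0095  0.0002]
 [ 0.0327  0.0018 -0.0106]
 [ 0.034   0.0074 -0.0068]
 [ 0.0404  0.0021 -0.0008]
 [ 0.0439  0.0013 -0.001 ]
 [ 0.0453  0.0032  0.0003]
 [ 0.047   0.0026 -0.0028]
 [ 0.0492  0.0035 -0.0021]
 [ 0.0502  0.0008 -0.0007]
 [ 0.0512  0.0047 -0.0011]
 [ 0.0541 -0.0004 -0.0011]
 [ 0.0544  0.0028  0.001 ]
 [ 0.0563  0.0055 -0.0001]
 [ 0.0565  0.0017 -0.0025]
 [ 0.0616  0.0028 -0.0014]
 [ 0.0672 -0.0003 -0.0028]
 [ 0.0678  0.0024 -0.001 ]
 [ 0.0701  0.0034 -0.0002]
 [ 0.0762 -0.0003 -0.002 ]
 [ 0.0784  0.0006 -0.0012]
 [ 0.0787  0.0038  0.0009]
 [ 0.0801  0.0002 -0.0043]
 [ 0.0829  0.0025  0.0004]
 [ 0.0831  0.0003 -0.004 ]
 [ 0.0852  0.0014 -0.0031]
 [ 0.0865  0.0018  0.0004]
 [ 0.0907  0.0021 -0.0021]
 [ 0.0909 -0.0016 -0.0045]
 [ 0.0949  0.0009 -0.0025]
 [ 0.0958  0.0034 -0.0009]
 [ 0.1019  0.     -0.0024]
 [ 0.1029  0.0024 -0.0009]
 [ 0.1079  0.0002 -0.0018]
 [ 0.1092  0.0023 -0.0003]
 [ 0.1105  0.0025 -0
[... 328 characters left out ...]
 ]
 [ 0.1268 -0.0011  0.0022]
 [ 0.1303  0.0002  0.0003]
 [ 0.132  -0.0001 -0.0029]
 [ 0.1325 -0.0039  0.001 ]
 [ 0.1355 -0.0019 -0.0006]
 [ 0.136  -0.0009 -0.003 ]
 [ 0.1392 -0.0024 -0.0006]]
cam dir in d,l,n -0.6993444850845026 0.7949241787269019 0.4379370392089943
handle 83 -0.03125379931778118 -0.006454340395640629 0.012077642004950932 0.015528826352134446 -0.008154248075839853
yaw -8.100489226429426 n 55 rms 0.0011390785894979316 s ends [-0.0447 -0.0433 -0.0419 -0.0417] [0.0488 0.0502 0.0511 0.0553] mouth [ 0.527  -0.2371  0.1044] end [ 0.6088 -0.2488  0.0567]
(np.float64(310.58479303607015), np.float64(181.52490072406584))
(np.float64(285.6099259344192), np.float64(183.63064764737908))
```

Call:
step_arm(increments=[{"tx":-4,"ty":1,"tz":-7,"ax":0,"ay":0,"az":0,"claw":-1},{"tx":-5,"ty":0,"tz":-8,"ax":0,"ay":0,"az":0,"claw":-1},{"tx":8.6,"ty":-0.8,"tz":-5,"ax":0,"ay":0,"az":0,"claw":-1},{"tx":8.6,"ty":-0.8,"tz":-5,"ax":0,"ay":0,"az":0,"claw":-1},{"tx":8.6,"ty":-0.8,"tz":-5,"ax":0,"ay":0,"az":0,"claw":-1},{"tx":4.3,"ty":-0.4,"tz":-2.5,"ax":0,"ay":0,"az":0,"claw":-1},{"tx":0,"ty":0,"tz":0,"ax":0,"ay":0,"az":0,"claw":-1},{"tx":0,"ty":0,"tz":0,"ax":0,"ay":0,"az":0,"claw":-1}])

```text
time_s: 7.1
tcp_pos: [0.3975, -0.2257, 0.1779]
eef_rot: [180.0, 30.1, -5.2]
contact_force: [0.2, 0.6, -1.0]
gripper_width: 0.0167
```

```bash
python3 - <<'E'
from h import *
st=r.get_state(); print(st['tcp_pos'],st['eef_rot'],st['contact_force'])
p=st['tcp_pos'];d=np.array([.8624,-.0785,-.5]);M=np.array([.526,-.2366,.1038]); v=M-p; print('along',v@d,'res',v-d*(v@d))
s=cap('scene','s3')
crop(s,270,130,370,205,8,'g4')
for q in(.034,.137):print(proj(s,p+d*q))
E
```

```text
[ 0.39748235 -0.22569011  0.17785459] [179.99590395  30.05944152  -5.17160919] [ 0.15861194  0.6279623  -1.01544286]
along 0.14871734341237053 res [0.00026381 0.00076442 0.00030408]
(np.float64(344.63836009644234), np.float64(178.01149438945458))
(np.float64(313.7854423592358), np.float64(180.67934463196974))
```

View pics/g4.png

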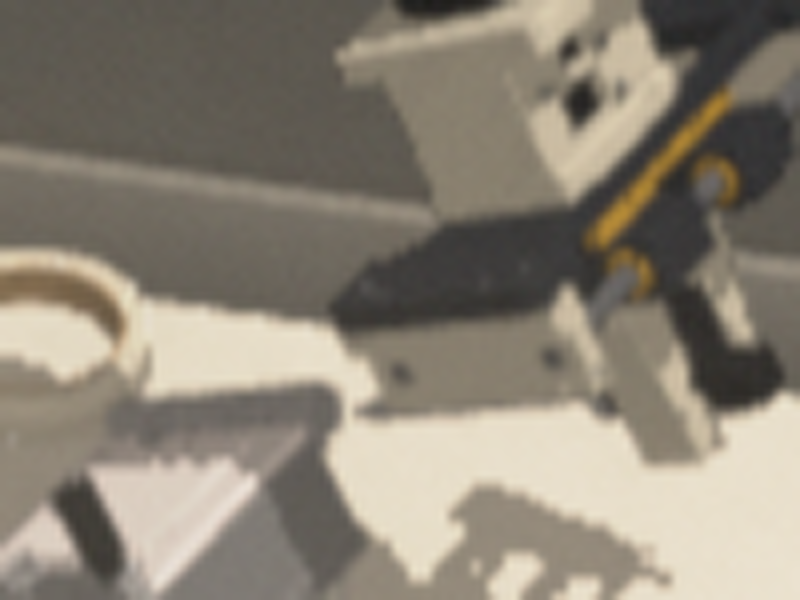

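Call:
step_arm(increments=[{"tx":0,"ty":0,"tz":1,"ax":0,"ay":0,"az":0,"claw":-1},{"tx":5.2,"ty":-0.5,"tz":-3,"ax":0,"ay":0,"az":0,"claw":-1},{"tx":5.2,"ty":-0.5,"tz":-3,"ax":0,"ay":0,"az":0,"claw":-1},{"tx":5.2,"ty":-0.5,"tz":-3,"ax":0,"ay":0,"az":0,"claw":-1},{"tx":5.2,"ty":-0.5,"tz":-3,"ax":0,"ay":0,"az":0,"claw":-1},{"tx":0,"ty":0,"tz":0,"ax":0,"ay":0,"az":0,"claw":-1}])

```text
time_s: 7.75
tcp_pos: [0.4189, -0.2276, 0.1663]
eef_rot: [-180.0, 30.1, -5.2]
contact_force: [0.5, 1.1, -1.4]
gripper_width: 0.0163
```

Call:
step_arm(increments=[{"tx":6.9,"ty":-0.6,"tz":-4,"ax":0,"ay":0,"az":0,"claw":-1},{"tx":6.9,"ty":-0.6,"tz":-4,"ax":0,"ay":0,"az":0,"claw":-1},{"tx":6.9,"ty":-0.6,"tz":-4,"ax":0,"ay":0,"az":0,"claw":-1},{"tx":0,"ty":0,"tz":0,"ax":0,"ay":0,"az":0,"claw":-1}])

```text
time_s: 8.15
tcp_pos: [0.4397, -0.2294, 0.1542]
eef_rot: [180.0, 30.1, -5.2]
contact_force: [1.0, -0.5, -1.2]
gripper_width: 0.0165
```

Call:
step_arm(increments=[{"tx":6.9,"ty":-0.6,"tz":-4,"ax":0,"ay":0,"az":0,"claw":-1},{"tx":6.9,"ty":-0.6,"tz":-4,"ax":0,"ay":0,"az":0,"claw":-1},{"tx":6.9,"ty":-0.6,"tz":-4,"ax":0,"ay":0,"az":0,"claw":-1},{"tx":0,"ty":0,"tz":0,"ax":0,"ay":0,"az":0,"claw":-1}])

```text
time_s: 8.55
tcp_pos: [0.4604, -0.2313, 0.1422]
eef_rot: [180.0, 30.1, -5.2]
contact_force: [0.7, 0.8, -1.6]
gripper_width: 0.0164
```

```bash
python3 - <<'E'
from h import *
st=r.get_state(); print(st['tcp_pos'],st['eef_rot'],st['contact_force'],st['moment'])
s=cap('scene','s4')
crop(s,260,140,360,215,8,'g5')
E
```

```text
[ 0.46038166 -0.23127139  0.14219815] [179.99647742  30.05433958  -5.1645624 ] [ 0.68860299  0.83308466 -1.56007406] [-0.07838219 -2.02210709 -0.0112141 ]
```

View pics/g5.png

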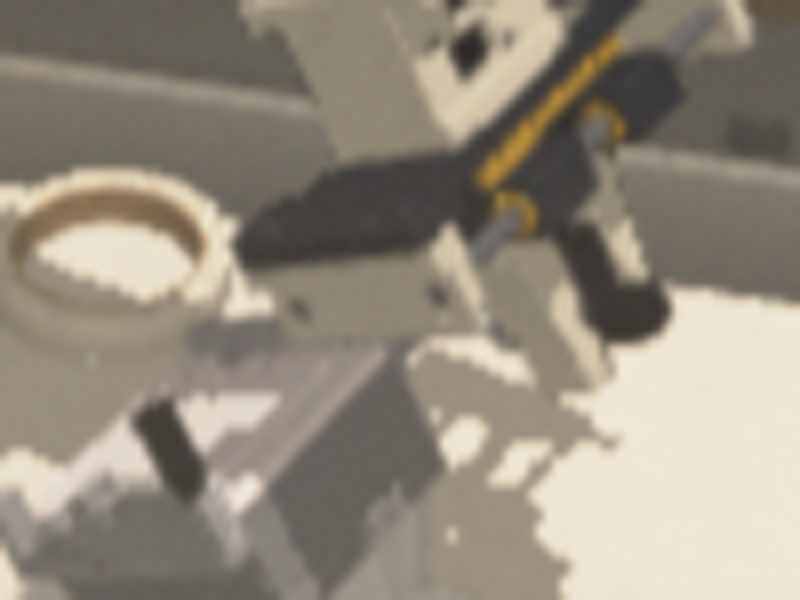

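Call:
step_arm(increments=[{"tx":6.9,"ty":-0.6,"tz":-4,"ax":0,"ay":0,"az":0,"claw":-1},{"tx":6.9,"ty":-0.6,"tz":-4,"ax":0,"ay":0,"az":0,"claw":-1},{"tx":6.9,"ty":-0.6,"tz":-4,"ax":0,"ay":0,"az":0,"claw":-1},{"tx":6.9,"ty":-0.6,"tz":-4,"ax":0,"ay":0,"az":0,"claw":-1},{"tx":3,"ty":-0.3,"tz":-1.7,"ax":0,"ay":0,"az":0,"claw":-1},{"tx":0,"ty":0,"tz":0,"ax":0,"ay":0,"az":0,"claw":-1}])

```text
time_s: 9.2
tcp_pos: [0.4906, -0.2339, 0.1247]
eef_rot: [180.0, 30.1, -5.2]
contact_force: [-0.2, -0.0, -1.4]
gripper_width: 0.0166
```

Call:
step_arm(increments=[{"tx":3.4,"ty":-0.3,"tz":-2,"ax":0,"ay":0,"az":0,"claw":-1},{"tx":1.7,"ty":-0.2,"tz":-1,"ax":0,"ay":0,"az":0,"claw":-1},{"tx":0,"ty":0,"tz":0,"ax":0,"ay":0,"az":0,"claw":-1}])

```text
time_s: 9.5
tcp_pos: [0.4955, -0.2345, 0.1223]
eef_rot: [180.0, 30.0, -5.2]
contact_force: [0.2, 0.1, -0.4]
gripper_width: 0.0163
```

Call:
step_arm(increments=[{"tx":1.7,"ty":-0.2,"tz":-1,"ax":0,"ay":0,"az":0,"claw":-1},{"tx":0,"ty":0,"tz":0,"ax":0,"ay":0,"az":0,"claw":-1}])

```text
time_s: 9.7
tcp_pos: [0.4972, -0.2347, 0.1213]
eef_rot: [180.0, 30.0, -5.2]
contact_force: [1.0, 0.4, -0.1]
gripper_width: 0.0166
```

Call:
step_arm(increments=[{"tx":1.3,"ty":-0.1,"tz":-0.75,"ax":0,"ay":0,"az":0,"claw":-1},{"tx":0,"ty":0,"tz":0,"ax":0,"ay":0,"az":0,"claw":-1}])

```text
time_s: 9.9
tcp_pos: [0.4975, -0.2348, 0.121]
eef_rot: [180.0, 30.1, -5.2]
contact_force: [-3.5, 1.1, 2.4]
gripper_width: 0.0163
```

Call:
step_arm(increments=[{"tx":0.4,"ty":0,"tz":-0.25,"ax":0,"ay":0,"az":0,"claw":-1},{"tx":0,"ty":0,"tz":0,"ax":0,"ay":0,"az":0,"claw":-0.1},{"tx":0,"ty":0,"tz":0,"ax":0,"ay":0,"az":0,"claw":-0.1},{"tx":0,"ty":0,"tz":0,"ax":0,"ay":0,"az":0,"claw":-0.1},{"tx":0,"ty":0,"tz":0,"ax":0,"ay":0,"az":0,"claw":-0.1},{"tx":0,"ty":0,"tz":0,"ax":0,"ay":0,"az":0,"claw":-0.1},{"tx":7.5,"ty":-0.7,"tz":13,"ax":0,"ay":0,"az":0,"claw":-0.1},{"tx":7.5,"ty":-0.7,"tz":13,"ax":0,"ay":0,"az":0,"claw":-0.1},{"tx":7.5,"ty":-0.7,"tz":13,"ax":0,"ay":0,"az":0,"claw":-0.1},{"tx":7.5,"ty":-0.7,"tz":13,"ax":0,"ay":0,"az":0,"claw":-0.1},{"tx":7.5,"ty":-0.7,"tz":13,"ax":0,"ay":0,"az":0,"claw":-0.1},{"tx":7.5,"ty":-0.7,"tz":13,"ax":0,"ay":0,"az":0,"claw":-0.1}])

```text
time_s: 11.1
tcp_pos: [0.5441, -0.239, 0.1988]
eef_rot: [180.0, 30.0, -5.2]
contact_force: [-0.0, 0.1, 0.7]
gripper_width: 0.0391
```

Call:
step_arm(increments=[{"tx":0,"ty":0,"tz":30,"ax":-0.54,"ay":-5.98,"az":0,"claw":-0.1},{"tx":-30,"ty":10,"tz":20,"ax":-0.54,"ay":-5.98,"az":0,"claw":-0.1},{"tx":-40,"ty":10,"tz":0,"ax":-0.54,"ay":-5.98,"az":0,"claw":-0.1},{"tx":-40,"ty":10,"tz":0,"ax":0,"ay":0,"az":0,"claw":-0.1},{"tx":-30,"ty":10,"tz":0,"ax":0,"ay":0,"az":0,"claw":-0.5},{"tx":0,"ty":0,"tz":0,"ax":0,"ay":0,"az":0,"claw":-1},{"tx":0,"ty":0,"tz":0,"ax":0,"ay":0,"az":0,"claw":-1}])

```text
time_s: 11.8
tcp_pos: [0.4037, -0.1989, 0.2493]
eef_rot: [180.0, 11.9, -5.1]
contact_force: [0.6, 0.2, -0.0]
gripper_width: 0.0211
```

```bash
python3 - <<'E'
from hinge import *
s=cap('scene','s5'); c=cap('top','t5'); 
A=cv2.resize(c['image'][160:290,270:400],None,fx=3,fy=3,interpolation=cv2.INTER_CUBIC)
B=cv2.resize(s['image'][130:260,230:360],None,fx=3,fy=3,interpolation=cv2.INTER_CUBIC)
cv2.imwrite('pics/g6.png',np.hstack([A,B]))
for x in(s,c):
  P,I=cloud(x); m=((P>[.53,-.145,.105])&(P<[.59,-.105,.16])).all(1)&(I.max(1)<80); print('knob',m.sum(),P[m].mean(0) if m.any() else '',P[m].max(0) if m.any() else '')
E
```

```text
knob 57 [ 0.553  -0.1199  0.1318] [ 0.5636 -0.1152  0.1463]
knob 0
```

View pics/g6.png

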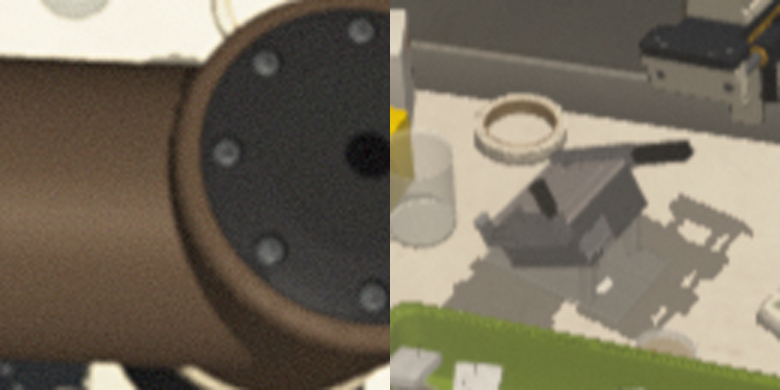

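Call:
step_arm(increments=[{"tx":32,"ty":15,"tz":0,"ax":0.54,"ay":5.98,"az":0,"claw":-1},{"tx":32,"ty":15,"tz":0,"ax":0.54,"ay":5.98,"az":0,"claw":-1},{"tx":32,"ty":15,"tz":0,"ax":0.54,"ay":5.98,"az":0,"claw":-1},{"tx":32,"ty":15,"tz":0,"ax":0,"ay":0,"az":0,"claw":-1},{"tx":31,"ty":15,"tz":-14,"ax":0,"ay":0,"az":0,"claw":-1},{"tx":0,"ty":0,"tz":-20,"ax":0,"ay":0,"az":0,"claw":-1},{"tx":0,"ty":0,"tz":0,"ax":0,"ay":0,"az":0,"claw":-1},{"tx":0,"ty":0,"tz":0,"ax":0,"ay":0,"az":0,"claw":-1}])

```text
time_s: 12.7
tcp_pos: [0.5628, -0.1243, 0.2135]
eef_rot: [179.9, 30.2, -5.2]
contact_force: [-0.1, -0.1, 0.5]
gripper_width: 0.0005
```

Descend along the normal behind (uphill of) the knob.

Call:
step_arm(increments=[{"tx":-10,"ty":1.2,"tz":-17,"ax":0,"ay":0,"az":0,"claw":-1},{"tx":-10,"ty":1.2,"tz":-17,"ax":0,"ay":0,"az":0,"claw":-1},{"tx":-9.5,"ty":1,"tz":-17,"ax":0,"ay":0,"az":0,"claw":-1},{"tx":0,"ty":0,"tz":0,"ax":0,"ay":0,"az":0,"claw":-1},{"tx":0,"ty":0,"tz":0,"ax":0,"ay":0,"az":0,"claw":-1}])

```text
time_s: 13.2
tcp_pos: [0.5338, -0.1212, 0.1649]
eef_rot: [180.0, 29.9, -5.2]
contact_force: [0.2, -0.5, -0.0]
gripper_width: 0.0003
```

Call:
step_arm(increments=[{"tx":5.2,"ty":-0.5,"tz":-3,"ax":0,"ay":0,"az":0,"claw":-1},{"tx":5.2,"ty":-0.5,"tz":-3,"ax":0,"ay":0,"az":0,"claw":-1},{"tx":5.2,"ty":-0.5,"tz":-3,"ax":0,"ay":0,"az":0,"claw":-1},{"tx":5.2,"ty":-0.5,"tz":-3,"ax":0,"ay":0,"az":0,"claw":-1},{"tx":5.2,"ty":-0.5,"tz":-3,"ax":0,"ay":0,"az":0,"claw":-1}])

```text
time_s: 13.7
tcp_pos: [0.5597, -0.1232, 0.1481]
eef_rot: [180.0, 30.1, -5.2]
contact_force: [-0.8, 0.6, 1.0]
gripper_width: 0.0004
```

Call:
step_arm(increments=[{"tx":5.2,"ty":-0.5,"tz":-3,"ax":0,"ay":0,"az":0,"claw":-1},{"tx":5.2,"ty":-0.5,"tz":-3,"ax":0,"ay":0,"az":0,"claw":-1},{"tx":1.7,"ty":-0.2,"tz":-1,"ax":0,"ay":0,"az":0,"claw":-1},{"tx":0,"ty":0,"tz":0,"ax":0,"ay":0,"az":0,"claw":-1}])

```text
time_s: 14.1
tcp_pos: [0.5715, -0.1243, 0.1409]
eef_rot: [180.0, 30.0, -5.2]
contact_force: [-0.0, -0.2, -0.7]
gripper_width: 0.0006
```

Call:
step_arm(increments=[{"tx":1.7,"ty":-0.2,"tz":-1,"ax":0,"ay":0,"az":0,"claw":-1},{"tx":1.7,"ty":-0.2,"tz":-1,"ax":0,"ay":0,"az":0,"claw":-1}])

```text
time_s: 14.3
tcp_pos: [0.5745, -0.1246, 0.1394]
eef_rot: [-180.0, 30.0, -5.2]
contact_force: [-1.4, -0.4, 0.3]
gripper_width: 0.0003
```

Call:
step_arm(increments=[{"tx":1.7,"ty":-0.2,"tz":-1,"ax":0,"ay":0,"az":0,"claw":-1},{"tx":1.7,"ty":-0.2,"tz":-1,"ax":0,"ay":0,"az":0,"claw":-1}])

```text
time_s: 14.5
tcp_pos: [0.5782, -0.125, 0.1373]
eef_rot: [-180.0, 30.0, -5.2]
contact_force: [-0.9, 0.6, 0.1]
gripper_width: 0.0007
```

Call:
step_arm(increments=[{"tx":1.7,"ty":-0.2,"tz":-1,"ax":0,"ay":0,"az":0,"claw":-1},{"tx":0,"ty":0,"tz":0,"ax":0,"ay":0,"az":0,"claw":-1}])

```text
time_s: 14.7
tcp_pos: [0.5801, -0.1252, 0.1362]
eef_rot: [180.0, 30.0, -5.2]
contact_force: [-0.4, -0.6, 0.3]
gripper_width: 0.0003
```

Call:
step_arm(increments=[{"tx":1.7,"ty":-0.2,"tz":-1,"ax":0,"ay":0,"az":0,"claw":-1},{"tx":0,"ty":0,"tz":0,"ax":0,"ay":0,"az":0,"claw":-1}])

```text
time_s: 14.9
tcp_pos: [0.5817, -0.1255, 0.1352]
eef_rot: [180.0, 30.0, -5.2]
contact_force: [-0.9, -0.0, 0.5]
gripper_width: 0.0006
```

```bash
python3 - <<'E'
from hinge import *
s=cap('scene','s6'); print(r.get_state()['contact_force'])
P,I=cloud(s); m=((P>[.54,-.15,.08])&(P<[.63,-.105,.14])).all(1)&(I.max(1)<80); print('knob',m.sum(),P[m].mean(0),P[m].min(0),P[m].max(0))
crop(s,240,130,340,205,8,'g7')
E
```

```text
[-0.8923 -0.6143  0.2143]
knob 8 [ 0.5794 -0.1225  0.1018] [ 0.5762 -0.1245  0.0988] [ 0.584  -0.1208  0.1059]
```

View pics/g7.png

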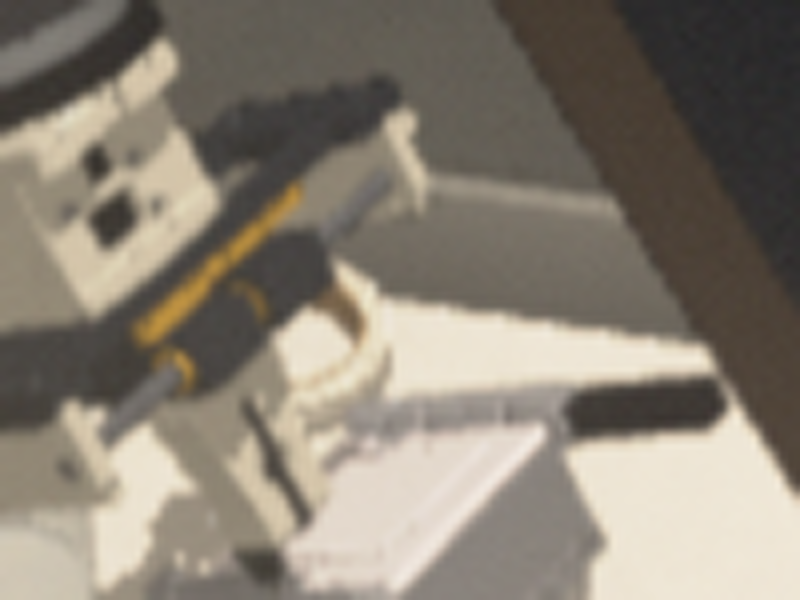

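Call:
step_arm(increments=[{"tx":1.7,"ty":-0.2,"tz":-1,"ax":0,"ay":0,"az":0,"claw":-1},{"tx":0,"ty":0,"tz":0,"ax":0,"ay":0,"az":0,"claw":-1}])

```text
time_s: 15.15
tcp_pos: [0.5827, -0.1256, 0.1348]
eef_rot: [180.0, 30.1, -5.2]
contact_force: [-4.3, 1.2, 4.0]
gripper_width: 0.0004
```

Call:
step_arm(increments=[{"tx":1.7,"ty":-0.2,"tz":-1,"ax":0,"ay":0,"az":0,"claw":-1},{"tx":0,"ty":0,"tz":0,"ax":0,"ay":0,"az":0,"claw":-1}])

```text
time_s: 15.35
tcp_pos: [0.5829, -0.1257, 0.1346]
eef_rot: [180.0, 30.3, -5.2]
contact_force: [-8.6, 3.9, 9.5]
gripper_width: 0.0006
```

Call:
step_arm(increments=[{"tx":0,"ty":0,"tz":0,"ax":0,"ay":0,"az":0,"claw":-1},{"tx":-4.3,"ty":0.4,"tz":2.5,"ax":0,"ay":0,"az":0,"claw":-1},{"tx":-6.9,"ty":0.6,"tz":4,"ax":0,"ay":0,"az":0,"claw":-1},{"tx":10,"ty":-1,"tz":17,"ax":0,"ay":0,"az":0,"claw":-1},{"tx":10,"ty":-1,"tz":17,"ax":0,"ay":0,"az":0,"claw":-1},{"tx":10,"ty":-1,"tz":17,"ax":0,"ay":0,"az":0,"claw":-1},{"tx":0,"ty":0,"tz":40,"ax":0,"ay":0,"az":0,"claw":-1},{"tx":-40,"ty":0,"tz":20,"ax":0,"ay":0,"az":0,"claw":-1},{"tx":-45,"ty":0,"tz":10,"ax":0,"ay":0,"az":0,"claw":-1},{"tx":-45,"ty":0,"tz":0,"ax":0,"ay":0,"az":0,"claw":-1},{"tx":-20,"ty":0,"tz":0,"ax":0,"ay":0,"az":0,"claw":-1},{"tx":0,"ty":0,"tz":0,"ax":0,"ay":0,"az":0,"claw":-1}])

```text
time_s: 16.55
tcp_pos: [0.4517, -0.1279, 0.2623]
eef_rot: [-180.0, 29.8, -5.2]
contact_force: [0.9, 0.3, 0.3]
gripper_width: 0.0001
```

```bash
python3 - <<'E'
from hinge import *
s=cap('scene','s7'); s0=load('s0'); d=np.array([.8624,-.0785,-.5]);n=np.array([.498,-.045,.866])
for x in(s0,s):
  P,I=cloud(x); m=((P>[.53,-.15,.08])&(P<[.64,-.105,.16])).all(1)&(I.max(1)<80); print('knob',m.sum(),P[m].mean(0)@d)
  m=((P>[.545,-.215,.05])&(P<[.595,-.16,.13])).all(1); print('lid n',m.sum(),np.median(P[m]@n))
P,I=cloud(s); m=((P>[.45,-.26,.09])&(P<[.54,-.2,.17])).all(1)&(I.max(1)<70); k=P[m]@d; print('handle d ext',k.min(),k.max(),'mouth d',np.array([.526,-.2366,.103])@d)
B=cv2.resize(s['image'][120:230,230:370],None,fx=5,fy=5,interpolation=cv2.INTER_CUBIC); cv2.imwrite('pics/g8.png',B)
E
```

```text
knob 46 0.4208016668422754
lid n 132 0.3686215843391843
knob 49 0.45781290870476404
lid n 165 0.36863274524181516
handle d ext 0.3552237257681259 0.412863226025592 mouth d 0.42069550000000006
```

View pics/g8.png

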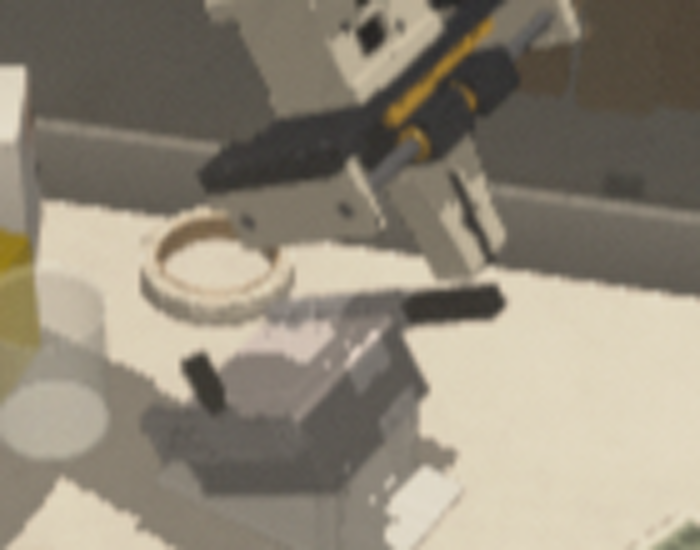

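```bash
python3 -c "
from plant import r
print(r.get_state()['contact_force']); print(r.close_job())"
```

```text
[-0.30624833 -0.5320304  -0.65062041]
the job is handed in; nothing more can be done
None
```

The hinge pin is in and released, the lock bolt is at its stop, and I handed the job in at about 16.6 s of the 64 s allowed. No verdict is reported.

**Pin:** It slid through with almost no resistance until the collar met the first knuckle, where I felt about 4 N along the hinge line. The TCP was then about 33 mm short of my mouth estimate, against the 34 mm expected between pin_grip and pin_collar. After release the picture shows the collar against the mouth with no gap. Depth puts the collar face 2–4 mm short of my mouth estimate, which is within the measuring error and the 6 mm limit.

**Lock bolt:** I pushed the knob with closed fingers until it stalled at about 13 N. It had moved 37 mm, which fits a start somewhere between 0 and 8 mm. I did not read the joint value directly.

**Lid and surroundings:** The lid's height was unchanged (0.3686 m along its normal, before and after). The beaker and tape roll look undisturbed in the last picture. The petri dish and timer were not in that crop, but no unexpected contact force appeared in the step reports. The gripper was clear of everything when I handed in.

**Disagreement:** The two cameras differed by 2–3° on the hinge direction and about 3 mm on the mouth height. I used the top camera's direction and a mouth height close to the stated 103 mm.

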